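# Take a feed roller out of the cleaning unit with tongs

## Robot

A 7-joint arm with a two-finger parallel gripper is mounted at the origin on the work surface. World frame = base frame: x ahead of the robot, y to its left, z up, the work surface at z = 0. Lengths are in m, angles in rad, forces in N, time in s.
With the tool pointing down it reaches from about 0.4 to 0.85 m from the base axis. Payload 10.4 kg.
Tool frame: the origin (TCP) lies between the finger pads; the fingertips stand 11 mm ahead of it and the grasp point (between the pads) lies 8 mm behind it; z points along the fingers, y is the direction in which the jaws open and shut (so a half turn about z gives the same grasp; the last joint's range is limited). The gripper opens to 87 mm and grips with 3 to 60 N. Pads are 19 mm wide; open, the fingers measure 117 mm over their backs; the gripper's body (75 mm by 190 mm) begins 51 mm behind the grasp point.
Start: joints at [1.158, 0.332, -0.065, 1.46, 0.022, 1.35, -0.088], TCP at [0.238, -0.578, 0.234] pointing down, gripper open.
Joint ranges: [-2.6, 2.6], [-0.5, 2.12], [-1.47, 1.34], [0.16, 2.42], [-1.27, 4.41], [0.06, 2.06], [-2.6, 2.6]. Speed limits (rad/s): [2.22, 2.22, 2.79, 2.79, 3.14, 3.14, 3.14].

## Interface

Orientations are given as a unit quaternion [x, y, z, w].
In Python, from bench import r, eyes gives the robot as it stands.
- The arm moves only by the shell command python3 -m inch 'ROWS' [FORCE]. ROWS is a JSON object of lists of equal length, an entry for each row: "translation": the shift along the world's x, y, z scaled (see below), a list of three; "rot": the turn, a rotation vector about the world's x, y, z scaled (see below), a list of three; "jaw": the finger opening in mm, from 0 to 87. In form: {"translation": [[tx, ty, tz], ...], "rot": [[ax, ay, az], ...], "jaw": [jaw, ...]}. A call has 1 to 20 rows; each row is the pose to reach, as a shift and turn from the pose measured when the call began; what a row does not reach only later rows make up. The controller multiplies each number of a shift by 100 mm and each number of a turn by 60 degrees. A row lasts 1/10 s, in which the tool goes at most 50 mm and 8.59 degrees, less where a joint would pass 70% of its speed; a pose out of reach is approached as far as the arm can. A call with a number of a shift or a turn outside -1 to 1 is refused whole. A call with a gripper value outside its range is refused whole. The fingers move at their own pace and stop on an object; FORCE is the grip in N (left out, the last holds). Time passes only in rows, so rows that repeat a pose let the fingers close. It gives the time, the measured TCP pose, the force and the opening at its end, in the units of the state.
- r.read_state(): the state, without advancing time (a new reading comes with each control period).
- eyes.camera(name): name is "scene" or "top" or "wrist"; returns the picture (384x512x3 uint8, blue, green, red); there is no depth.
- eyes.calibration(name): a dict with "fx", "fy", "cx", "cy" (pixels), "R" (3x3) and "t" (3): a world point X has camera coordinates R X + t; the wrist camera has in their place "hand_eye" (4x4, takes a point from camera to tool coordinates, whose origin is the TCP and whose axes are the flange's). Camera axes: x right, y down, z forward; pixel columns grow to the right and rows downward; lengths in m; the calibration is good to about 2 mm. A picture is of the moment at which its call begins: read the wrist's pose just before it. calibration takes no time and is no camera call.
- r.close_job(): hands the job in, once; it reports no verdict.
The state is a dict: "time": time; "joint_positions": joint angles; "joint_vel": joint speeds; "joint_torque": joint torques, N m; "ee_pos": TCP position; "eef_rot": TCP orientation; "ft_force": force on the tool from outside, world axes, zero at the start; "torque": the same for the moment, N m; "width": finger opening in m.
Only numpy, scipy, OpenCV 4.12 (cv2) and the standard library are available. Lean on these libraries where they do the work, as an engineer would, in place of code of your own. Each camera call takes 0.05 s, during which the arm holds its last target. There are 200 camera calls.

## Task

At the printer repair bench, switch the roller cleaning unit off by pressing its red key all the way down and letting it come back up, then its yellow key likewise; leave the green key alone. Then pick up the orange-handled tongs, close their jaws on the dark rubber feed roller, lift it out of its blue collar and finish while holding it still and upright in the tongs, well clear of everything (its foot about 15 cm above the bench). The roller's rubber must be touched only by the tongs, never by the robot itself, and the bottle, toner cartridge, pot and screwdriver stay where they are.

Things in the scene. Friction and masses are not known exactly. Their poses are not given: they have to be found in the camera images.
- unit: White box-shaped roller cleaning unit, fixed: 150 mm (its x) by 320 mm (its y) by 30 mm high. Origin: centre of its underside, on the bench. Its -x long side faces the robot. On top three keys stand in a row along its y axis, at y = +10, +60 and +110 mm (x = 0), in a colour order that changes; the roller's seat is at y = -90 mm.
- seat (a point): Centre of the roller's seat, on the unit's flat top 30 mm above the bench, where the roller's foot stands. Around it is a blue collar, 8 mm high, 36 mm inner and 44 mm outer diameter.
- roller: Loose feed roller: dark blue-black rubber cylinder with a white hub spot on its flat top, 28 mm diameter, 50 mm high, about 40 g, standing upright in the blue collar with its foot on the unit's top. Origin: centre of its foot (underside); z is its axis, up.
- tongs: Loose steel tongs, orange grips, about 110 g, lying on the bench, 250 mm long, 34 mm high; two arms swing level about pivots in the black spine, sprung apart. Origin: at underside level, midway between the grips; x points to the jaws, z up. Grips: x = -30 to +30, z = 0 to 34 mm, 65 mm wide over their outer faces when open; squeezed across y. Spine (30 mm wide): x = -120 to -90 mm.
- jaws (a point): Midway between the jaws, 110 mm in +x of the tongs' origin, 17 mm above their underside. Jaws: black shallow V pads, 26 mm high (4 to 30 mm above the underside), 32 mm long, to take an upright round item at this point. Jaws and arms reach to 130 mm in +x of the origin; open, the jaws are 62 mm apart inside and 84 mm over all.
- tongs_left (a joint): Closing angle of the tongs' left arm, rad (the right moves alike): 0 = open, 0.11 = closed on the roller, 0.16 = limit. The spring pushes back with 6 N at the grips when open, 8 N when closed on the roller. Squeezed to 58 mm over the grips, the jaws stand about 50 mm apart, enough to go down astride the roller; closed on the roller the grips measure about 42 mm.
- red_key (a joint): Travel of the red key in m: 0 = up, 0.006 = all the way down (4 N spring).
- yellow_key (a joint): Travel of the yellow key in m: 0 = up, 0.006 = all the way down (4 N spring).
- green_key (a joint): Travel of the green key in m: 0 = up. To be left alone.
- red_key_top (a point): Centre of the red key's round top face (24 mm diameter), 52 mm above the bench when up; pressed straight down.
- yellow_key_top (a point): Centre of the yellow key's round top face (24 mm diameter), 52 mm above the bench when up; pressed straight down.
- green_key_top (a point): Centre of the green key's round top face, 24 mm diameter, 52 mm above the bench.
- bottle: White cleaning bottle with black cap, standing: 60 mm diameter, 150 mm high. Origin: centre of its underside. To be left alone.
- cartridge: Grey toner cartridge lying on the bench: 72 mm (x) by 270 mm (y) by 52 mm high, one blue and one black end. Origin: centre of its underside. To be left alone.
- pot: Empty blue plastic pot, 70 mm diameter, 50 mm high. Origin: centre of its underside. To be left alone.
- screwdriver: Screwdriver with red handle, lying on the bench. To be left alone.
Things that resemble listed ones, but are neither listed nor needed, are in the scene too. What is shaped like the roller but purple or turquoise is not meant.

How it is judged:
On the way, in this order (a step that is already met when the one before it is completed fails the run):
1. the red key is pressed down while the yellow key is up (value of joint red_key above 0.0045 m and value of joint yellow_key below 0.0015 m), for 0.1 s.
2. the red key has come back and the yellow key is pressed down (value of joint yellow_key above 0.0045 m and value of joint red_key below 0.0015 m), for 0.1 s.
3. the robot holds the tongs clear of the bench, both keys up (height (world z) of tongs above 0.02 m and contact force between the fingers and tongs above 1 N and value of joint each of red_key, yellow_key below 0.0015 m), for 0.2 s.
4. the tongs hold the roller, lifted out of its collar (contact force between tongs and roller above 0.5 N and contact force between the fingers and tongs above 1 N and z of roller in the frame of seat above 0.015 m), for 0.2 s.
At the end, for the whole second after the job is handed in: Fingers hold the tongs (>1 N), jaws hold the roller (>0.5 N) within 60 mm of their midpoint; roller foot >120 mm, tongs >100 mm above the bench; roller tilt <0.3 rad, speed <30 mm/s, touching neither unit nor robot; red and yellow keys up; bystanders moved <30 mm (contact force between tongs and roller above 0.5 N and contact force between the fingers and tongs above 1 N and height (world z) of roller above 0.12 m and height (world z) of tongs above 0.1 m and angle between roller's own z axis and vertical below 0.3 rad and distance between jaws and roller below 0.06 m and linear speed of roller below 0.03 m/s and contact force between each of roller, tongs and unit below 0.05 N and contact force between roller and the fingers below 0.05 N and contact force between roller and the arm below 0.05 N and value of joint each of red_key, yellow_key below 0.0015 m and distance of each of bottle, cartridge, pot, screwdriver from where it was at the start of the episode below 0.03 m); the arm keeps its last pose, push and grip.
It fails at once if the green key is pressed (value of joint green_key above 0.003 m).
It fails at once if two keys are down at once (value of joint each of red_key, yellow_key above 0.003 m).
It fails at once if the robot itself touches the roller (contact force between any of the fingers, the arm and roller above 0.3 N).
It fails at once if a bystander is moved more than 30 mm or tipped (distance of any of bottle, cartridge, pot, screwdriver from where it was at the start of the episode above 0.03 m or angle between any of bottle, pot's own z axis and vertical above 0.5 rad).
It also fails if it takes over 72 s, if anything falls off the work surface, if the arm or the gripper's body presses on something with over 40 N, if the wrist force passes 120 N, or if a joint passes its speed limit or range.

## Working session

There is one attempt and no reset: what is moved stays moved. The work goes in short steps, Python scripts to look and compute and a shell command to move; the robot and the scene stay as the last step left them, time stands still between calls to the robot, and variables do not carry over. Pictures are saved under pics/ and viewed, about 8 in all and at most 12, crops included, and the job is handed in when it is done.

```bash
mkdir -p pics; ls; python3 - <<'E'
from bench import r,eyes
import cv2
s=r.read_state();print({k:s[k] for k in("time","ee_pos","eef_rot","width","ft_force")})
for n in("scene","top"):
    cv2.imwrite(f"pics/{n}0.png",eyes.camera(n)); print(n,eyes.calibration(n))
print(eyes.calibration("wrist"))
E
```

```text
pics
{'time': 0.0, 'ee_pos': array([ 0.2373983 , -0.57775507,  0.23276919]), 'eef_rot': array([ 9.81055556e-01,  1.93725284e-01, -1.69512831e-04, -6.93759009e-04]), 'width': 0.08690053122001351, 'ft_force': array([ 0.54562539, -0.26520634,  0.39979754])}
scene {'fx': 407.7756087846842, 'fy': 407.7756087846842, 'cx': 262.0248371305702, 'cy': 185.00336598434376, 'R': array([[ 0.78295078,  0.6220813 , -0.00171023],
       [ 0.52042602, -0.65650872, -0.54603394],
       [-0.34080028,  0.42662765, -0.83776131]]), 't': array([-0.44176495, -0.20208927,  1.29850107])}
top {'fx': 432.19351877157095, 'fy': 432.19351877157095, 'cx': 250.13625253285943, 'cy': 199.89406765610042, 'R': array([[-0.01619714, -0.99973283, -0.01648997],
       [-0.99719757,  0.01735639, -0.07277198],
       [ 0.07303875,  0.01526506, -0.99721227]]), 't': array([0.07233263, 0.53849824, 1.13605492])}
{'fx': 274.82372651158533, 'fy': 274.82372651158533, 'cx': 257.00782276384734, 'cy': 193.60598196580105, 'hand_eye': array([[ 6.74747767e-04, -9.69835742e-01, -2.43758443e-01,
         6.58282873e-02],
       [ 9.99999233e-01,  9.07542088e-04, -8.42717497e-04,
         1.05452666e-03],
       [ 1.03851859e-03, -2.43757687e-01,  9.69835611e-01,
        -1.50701768e-01],
       [ 0.00000000e+00,  0.00000000e+00,  0.00000000e+00,
         1.00000000e+00]])}
```

View pics/top0.png

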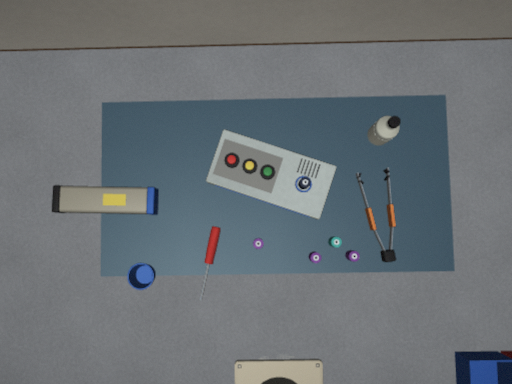

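View pics/scene0.png

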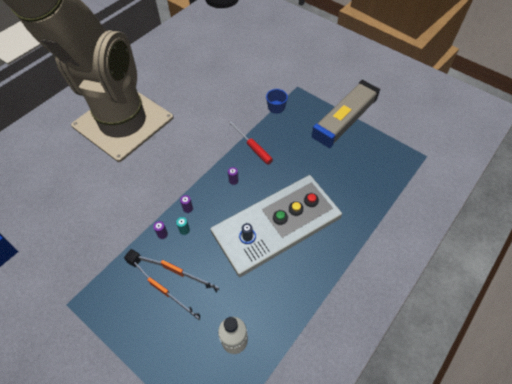

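The top view shows red key (232,160), yellow (250,166), green (268,172) and the roller (305,183). The tongs' grips are near (371,219)/(391,215), the spine at (388,256) and the jaws at (361,177)/(387,172). The scene view agrees. Next I segment by colour and project to known heights.

```bash
cat > h.py <<'E'
import numpy as np,cv2
from bench import r,eyes
from scipy.spatial.transform import Rotation as Ro
def ray(c,pix,z,R,t):
    d=R.T@np.array([(pix[0]-c['cx'])/c['fx'],(pix[1]-c['cy'])/c['fy'],1]);o=-R.T@t
    return o+d*(z-o[2])/d[2]
def w(n,pix,z):
    c=eyes.calibration(n);return ray(c,pix,z,c['R'],c['t'])
def wrist(s,pix,z):
    c=eyes.calibration('wrist');H=c['hand_eye'];E=Ro.from_quat(s['eef_rot']).as_matrix()
    Rw=E@H[:3,:3];o=E@H[:3,3]+s['ee_pos'];return ray(c,pix,z,Rw.T,-Rw.T@o)
def blobs(img,h0,h1,s0,v0,amin):
    h=cv2.cvtColor(img,cv2.COLOR_BGR2HSV)
    m=cv2.inRange(h,(h0,s0,v0),(h1,255,255))
    n,_,st,ce=cv2.connectedComponentsWithStats(m)
    return [(ce[i].round(1),int(st[i,4]),st[i,:4].tolist()) for i in range(1,n) if st[i,4]>=amin]
E
python3 - <<'E'
from h import *
for n in('top','scene'):
    im=cv2.imread(f'pics/{n}0.png')
    for nm,a,z in(('red',(0,4,150,100,25),.052),('yel',(22,32,150,120,25),.052),('grn',(45,80,120,60,25),.052),('org',(5,16,180,120,25),.017)):
        for b in blobs(im,*a): print(n,nm,b,w(n,b[0],z).round(4))
print('roller top',w('top',(305,183),.08),w('scene',(247,228),.08))
for p in((388,256),(361,177),(387,172)):print(p,w('top',p,.02).round(4))
for p in((133,257),(213,288),(195,315)):print(p,w('scene',p,.02).round(4))
E
python3 - <<'E'
import cv2
a=cv2.imread('pics/top0.png');cv2.imwrite('pics/c0.png',cv2.resize(a[120:280,190:430],None,fx=3.3,fy=3.3,interpolation=cv2.INTER_CUBIC))
E
```

```text
top red (array([231.1, 159. ]), 68, [227, 155, 9, 9]) [0.6457 0.111  0.052 ]
top red (array([211.9, 244.7]), 295, [205, 227, 15, 37]) [0.4229 0.1635 0.052 ]
top grn (array([267.3, 170.7]), 54, [264, 167, 8, 9]) [0.613  0.0167 0.052 ]
scene red (array([259.4, 150.5]), 135, [249, 139, 22, 23]) [0.4381 0.1468 0.052 ]
scene red (array([311.3, 197.2]), 56, [307, 194, 9, 8]) [0.6439 0.1101 0.052 ]
scene yel (array([342. , 112.4]), 125, [334, 106, 17, 14]) [0.5442 0.4188 0.052 ]
scene yel (array([296.1, 205.7]), 59, [292, 202, 9, 8]) [0.6276 0.0639 0.052 ]
scene grn (array([280.1, 214.7]), 54, [276, 211, 9, 8]) [0.611  0.0164 0.052 ]
scene org (array([171.1, 266.6]), 61, [162, 262, 19, 11]) [ 0.4767 -0.2531  0.017 ]
scene org (array([157.6, 285.7]), 65, [149, 279, 18, 14]) [ 0.4861 -0.308   0.017 ]
roller top [ 0.57582986 -0.07760926  0.08      ] [ 0.57829569 -0.07680849  0.08      ]
(388, 256) [ 0.385  -0.2979  0.02  ]
(361, 177) [ 0.5959 -0.2343  0.02  ]
(387, 172) [ 0.6081 -0.304   0.02  ]
(133, 257) [ 0.3846 -0.2951  0.02  ]
(213, 288) [ 0.5959 -0.2294  0.02  ]
(195, 315) [ 0.6065 -0.303   0.02  ]
```

View pics/c0.png

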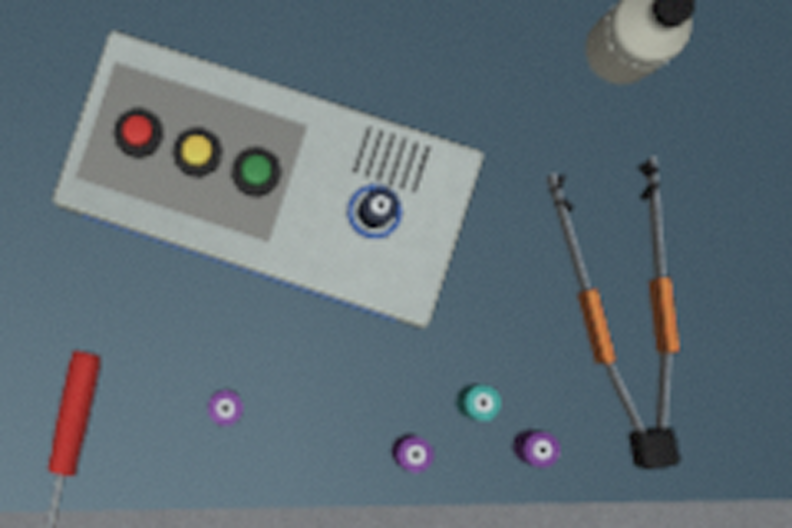

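The crop shows unit, keys, roller in its collar, decoys and tongs clearly; both cameras agree to about 3 mm. I'll stop over the tongs on the way to the keys for one wrist look.

```bash
python3 -m inch '{"translation":[[0.3,0.5,0],[0.6,1,0],[0.6,1,0]],"rot":[[0,0,-0.12],[0,0,-0.24],[0,0,-0.24]],"jaw":[20,0,0]}' 20
python3 -m inch '{"translation":[[0.3,0.4,0],[0.6,0.8,0],[0.6,1,0]],"rot":[[0,0,0],[0,0,0],[0,0,0]],"jaw":[0,0,0]}'
python3 -m inch '{"translation":[[0.3,0.4,0],[0.5,0.8,0],[0.5,1,0],[0.5,1,0],[0.5,1,0]],"rot":[[0,0,0],[0,0,0],[0,0,0],[0,0,0],[0,0,0]],"jaw":[0,0,0,0,0]}'
python3 - <<'E'
from h import *
import pickle
s=r.read_state();im=eyes.camera('wrist');cv2.imwrite('pics/w1.png',im);pickle.dump({k:s[k] for k in('ee_pos','eef_rot')},open('s1.pkl','wb'))
for b in blobs(im,5,16,150,90,60): print(b,wrist(s,b[0],.03).round(4))
t0=cv2.imread('pics/top0.png')
for p in((258,243),(315,257),(336,242),(352,256)):print(w('top',p,.05).round(3))
E
```

```text
time: 0.4
ee_pos: [0.3008, -0.4735, 0.2327]
eef_rot: [0.998, 0.07, 0.0, -0.001]
ft_force: [-0.1, -0.7, -0.1]
width: 0.0704
time: 0.7
ee_pos: [0.3642, -0.3695, 0.2324]
eef_rot: [0.997, 0.073, 0.001, -0.002]
ft_force: [0.8, 0.0, 0.5]
width: 0.0472
time: 1.2
ee_pos: [0.4139, -0.2702, 0.2324]
eef_rot: [0.997, 0.073, 0.001, -0.002]
ft_force: [-0.5, -0.3, -0.2]
width: 0.0072
(array([252.7, 118.8]), 106, [248, 97, 9, 49]) [ 0.4856 -0.2542  0.03  ]
(array([296.2, 119.3]), 215, [291, 96, 11, 50]) [ 0.4929 -0.3077  0.03  ]
[0.425 0.044 0.05 ]
[ 0.387 -0.102  0.05 ]
[ 0.425 -0.157  0.05 ]
[ 0.388 -0.197  0.05 ]
```

View pics/w1.png

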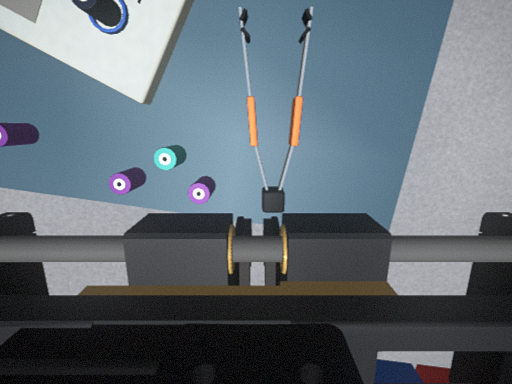

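The wrist view shows the tongs nearly aligned with the tool: grips at (252,119)/(296,119), spine (273,200) and jaws (243,20)/(308,20). Now on to the keys.

```bash
python3 - <<'E'
from h import *
import pickle
s=pickle.load(open('s1.pkl','rb'))
P=[wrist(s,p,z) for p,z in(((273,200),.03),((252.7,121),.03),((296.2,121),.03),((243.5,20),.025),((307.5,20),.025))]
print(np.round(P,4)); g=(P[1]+P[2])/2; sp=P[0]; j=(P[3]+P[4])/2
for a,b in((sp,g),(sp,j),(P[2],P[1])):
    d=b-a;print(np.hypot(*d[:2]),np.degrees(np.arctan2(d[1],d[0])))
print(g)
E
python3 -m inch '{"translation":[[0.3,0.4,-0.1],[0.6,0.8,-0.2],[0.6,1,-0.3]],"rot":[[0,0,0],[0,0,0],[0,0,0]],"jaw":[0,0,0]}'
python3 -m inch '{"translation":[[0.3,0.4,0],[0.6,0.8,0],[0.7,1,0]],"rot":[[0,0,0],[0,0,0],[0,0,0]],"jaw":[0,0,0]}'
python3 -m inch '{"translation":[[0.3,0.4,-0.1],[0.6,0.8,-0.2],[0.6,1,-0.3]],"rot":[[0,0,0],[0,0,0],[0,0,0]],"jaw":[0,0,0]}'
python3 -m inch '{"translation":[[0.15,0.4,-0.1],[0.15,0.6,-0.2],[0.15,0.6,-0.3],[0.15,0.6,-0.3]],"rot":[[0,0,0],[0,0,0],[0,0,0],[0,0,0]],"jaw":[0,0,0,0]}'
python3 - <<'E'
from h import *
s=r.read_state();im=eyes.camera('wrist');cv2.imwrite('pics/w2.png',im)
for nm,a in(('red',(0,5,120,90,60)),('yel',(20,34,110,90,60)),('grn',(45,85,90,50,60))):
    for b in blobs(im,*a): print(nm,b,wrist(s,b[0],.052).round(4))
E
```

```text
[[ 0.3863 -0.2959  0.03  ]
 [ 0.483  -0.2546  0.03  ]
 [ 0.4909 -0.3081  0.03  ]
 [ 0.5937 -0.2277  0.025 ]
 [ 0.6045 -0.3012  0.025 ]]
0.10175693311772896 8.235437448510906
0.21513200732896393 8.407435552144435
0.05403298412396554 98.43381159750274
[ 0.4869603  -0.28133746  0.03      ]
time: 1.55
ee_pos: [0.4761, -0.1684, 0.2019]
eef_rot: [0.997, 0.074, 0.002, -0.003]
ft_force: [-0.2, -0.2, -0.4]
width: 0.0006
time: 1.85
ee_pos: [0.5479, -0.0664, 0.2016]
eef_rot: [0.997, 0.074, 0.002, -0.003]
ft_force: [-0.5, 0.2, -0.4]
width: 0.0003
time: 2.15
ee_pos: [0.6103, 0.0353, 0.1705]
eef_rot: [0.997, 0.074, 0.002, -0.004]
ft_force: [-1.2, 0.7, -0.6]
width: 0.0005
time: 2.55
ee_pos: [0.6249, 0.0933, 0.1384]
eef_rot: [0.997, 0.073, 0.001, -0.004]
ft_force: [-0.3, -0.9, -0.6]
width: 0.0004
red (array([238.6, 175.9]), 533, [226, 163, 26, 27]) [0.6448 0.1123 0.052 ]
yel (array([287.6, 201.1]), 551, [275, 188, 27, 26]) [0.6287 0.0659 0.052 ]
```

```bash
python3 -m inch '{"translation":[[0.2,0.18,-0.2],[0.2,0.18,-0.5],[0.2,0.18,-0.65],[0.2,0.18,-0.65]],"rot":[[0,0,0],[0,0,0],[0,0,0],[0,0,0]],"jaw":[0,0,0,0]}'
python3 -m inch '{"translation":[[0,0,-0.05],[0,0,-0.1],[0,0,-0.14],[0,0,-0.16],[0,0,-0.17],[0,0,-0.17],[0,0,-0.17]],"rot":[[0,0,0],[0,0,0],[0,0,0],[0,0,0],[0,0,0],[0,0,0],[0,0,0]],"jaw":[0,0,0,0,0,0,0]}'
```

```text
time: 3.0
ee_pos: [0.6442, 0.1082, 0.0725]
eef_rot: [0.997, 0.072, -0.001, -0.003]
ft_force: [-0.8, 0.3, 0.2]
width: 0.0
time: 3.7
ee_pos: [0.645, 0.1074, 0.0574]
eef_rot: [0.997, 0.071, 0.0, -0.002]
ft_force: [-4.5, -4.3, 13.2]
width: 0.0005
```

```bash
python3 -m inch '{"translation":[[0,0,-0.01],[0,0,-0.01],[0,0,0.2],[0,0,0.3],[-0.17,-0.43,0.3],[-0.17,-0.43,0.3],[-0.17,-0.43,0.3]],"rot":[[0,0,0],[0,0,0],[0,0,0],[0,0,0],[0,0,0],[0,0,0],[0,0,0]],"jaw":[0,0,0,0,0,0,0]}'
python3 - <<'E'
from h import *
s=r.read_state();im=eyes.camera('wrist');cv2.imwrite('pics/w3.png',im)
for nm,a in(('red',(0,5,120,90,60)),('yel',(20,34,110,90,60)),('grn',(45,85,90,50,60))):
    for b in blobs(im,*a): print(nm,b,wrist(s,b[0],.052).round(4))
E
```

```text
time: 4.4
ee_pos: [0.628, 0.0629, 0.0876]
eef_rot: [0.998, 0.07, 0.0, -0.002]
ft_force: [-0.3, 0.1, -0.5]
width: 0.0005
red (array([190.3, 187. ]), 881, [173, 170, 36, 34]) [0.6453 0.1114 0.052 ]
yel (array([253.6, 210.4]), 411, [238, 201, 31, 20]) [0.6347 0.0654 0.052 ]
```

View pics/w3.png

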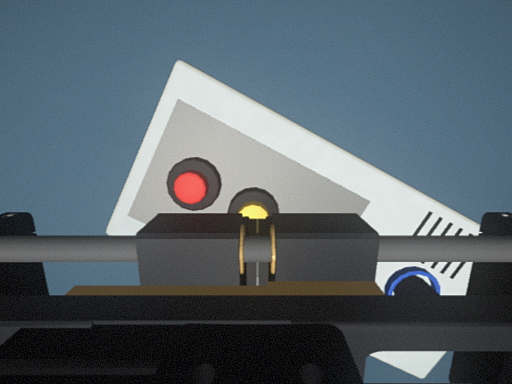

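The red key is back up at (190,187) and the closed fingers are centred over yellow at (254,210), half hidden by the gripper. Pressing yellow.

```bash
python3 -m inch '{"translation":[[0,0.02,-0.1],[0,0.02,-0.2],[0,0.02,-0.25],[0,0.02,-0.28],[0,0.02,-0.31],[0,0.02,-0.325],[0,0.02,-0.325],[0,0.02,-0.325],[0,0.02,-0.325]],"rot":[[0,0,0],[0,0,0],[0,0,0],[0,0,0],[0,0,0],[0,0,0],[0,0,0],[0,0,0],[0,0,0]],"jaw":[0,0,0,0,0,0,0,0,0]}'
```

```text
time: 5.35
ee_pos: [0.6278, 0.0673, 0.0572]
eef_rot: [0.997, 0.071, 0.0, -0.002]
ft_force: [-11.4, 1.1, 21.9]
width: 0.0003
```

```bash
python3 -m inch '{"translation":[[0,0,0],[0,0,0.3],[0,0,0.6],[-0.2,-0.3,0.95],[-0.4,-0.7,0.95],[-0.4,-0.95,0.95]],"rot":[[0,0,0],[0,0,0],[0,0,0],[0,0,0],[0,0,0],[0,0,0]],"jaw":[0,0,0,0,87,87]}'
python3 -m inch '{"translation":[[-0.2,-0.4,0],[-0.4,-0.8,0],[-0.5,-1,0]],"rot":[[0,0,0],[0,0,0],[0,0,0]],"jaw":[87,87,87]}'
python3 -m inch '{"translation":[[-0.2,-0.4,0],[-0.4,-0.8,0],[-0.5,-1,0],[-0.5,-1,0],[-0.5,-1,0],[-0.5,-1,0]],"rot":[[0,0,0],[0,0,0],[0,0,0],[0,0,0],[0,0,0],[0,0,0]],"jaw":[87,87,87,87,87,87]}'
python3 - <<'E'
from h import *
s=r.read_state();im=eyes.camera('wrist');cv2.imwrite('pics/w4.png',im)
for b in blobs(im,5,16,150,90,60): print(b,wrist(s,b[0],.03).round(4))
print(s['ee_pos'],s['width'],Ro.from_quat(s['eef_rot']).as_matrix()[:,0])
E
```

```text
time: 5.95
ee_pos: [0.5868, -0.0309, 0.1535]
eef_rot: [0.998, 0.071, 0.001, -0.001]
ft_force: [1.5, -0.5, -0.6]
width: 0.0096
time: 6.25
ee_pos: [0.535, -0.1354, 0.1534]
eef_rot: [0.998, 0.068, 0.001, -0.0]
ft_force: [0.5, 1.2, 0.6]
width: 0.0326
time: 6.85
ee_pos: [0.4857, -0.2342, 0.1535]
eef_rot: [0.998, 0.069, 0.001, -0.0]
ft_force: [0.3, 0.8, 0.0]
width: 0.0804
(array([274.8, 198.3]), 214, [269, 168, 12, 57]) [ 0.4808 -0.2542  0.03  ]
(array([328.6, 195.1]), 323, [322, 168, 14, 51]) [ 0.4919 -0.3086  0.03  ]
[ 0.48570127 -0.23416245  0.15346283] 0.08038101681432112 [0.99043485 0.13796876 0.0018525 ]
```

View pics/w4.png

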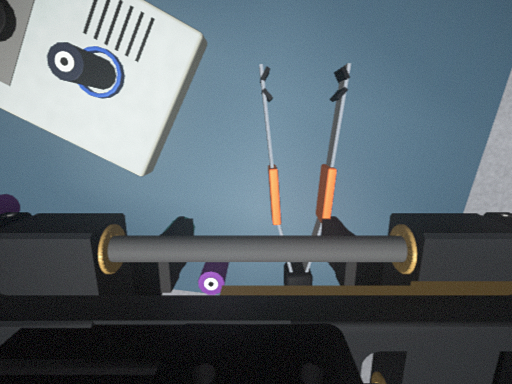

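Grip midpoint is confirmed at (0.487,-0.281): grips at (275,198)/(329,195), with the decoy at (211,283) clear of the fingers.

```bash
python3 -m inch '{"translation":[[0.02,-0.4,0],[0.02,-0.475,-0.1],[0.02,-0.475,-0.4],[0.02,-0.475,-0.8],[0.02,-0.475,-0.8]],"rot":[[0,0,0],[0,0,0],[0,0,0],[0,0,0.005],[0,0,0.005]],"jaw":[87,87,87,87,87]}'
python3 -m inch '{"translation":[[0,0,-0.2],[0,0,-0.4],[0,0,-0.55],[0,0,-0.57],[0,0,-0.57]],"rot":[[0,0,0],[0,0,0],[0,0,0],[0,0,0],[0,0,0]],"jaw":[87,87,87,87,87]}'
```

```text
time: 7.4
ee_pos: [0.485, -0.2791, 0.0686]
eef_rot: [0.997, 0.073, -0.003, -0.003]
ft_force: [-1.6, -0.3, -0.7]
width: 0.0871
time: 7.9
ee_pos: [0.4857, -0.2789, 0.0124]
eef_rot: [0.997, 0.073, -0.002, -0.003]
ft_force: [0.1, 0.2, 0.7]
width: 0.0871
```

```bash
python3 -m inch '{"translation":[[0.02,-0.02,0.03],[0.02,-0.02,0.03],[0.02,-0.02,0.03],[0.02,-0.02,0.03],[0.02,-0.02,0.03],[0.02,-0.02,0.03],[0.02,-0.02,0.03],[0.02,-0.02,0.03]],"rot":[[0,0,0],[0,0,0],[0,0,0],[0,0,0],[0,0,0],[0,0,0],[0,0,0],[0,0,0]],"jaw":[70,60,56,56,56,56,56,56]}' 30
```

```text
time: 8.7
ee_pos: [0.4882, -0.2804, 0.0157]
eef_rot: [0.997, 0.073, -0.002, -0.003]
ft_force: [-0.5, 2.3, 5.9]
width: 0.0565
```

```bash
python3 -m inch '{"translation":[[0,0,0.1],[0,0,0.25],[0,0,0.5],[0,0,0.9],[0,0,0.9],[0,0,0.9],[0,0,0.9]],"rot":[[0,0,0],[0,0,0],[0,0,0],[0,0,0],[0,0,0],[0,0,0],[0,0,0]],"jaw":[56,56,56,56,56,56,56]}'
python3 - <<'E'
from h import *
for n in('wrist','scene'): cv2.imwrite(f'pics/{n}5.png',eyes.camera(n))
cv2.imwrite('pics/m5.png',np.hstack([cv2.resize(cv2.imread('pics/wrist5.png')[0:260],(400,203)),cv2.resize(cv2.imread('pics/scene5.png')[180:380,80:340],(264,203))]))
E
```

```text
time: 9.4
ee_pos: [0.4875, -0.2804, 0.1054]
eef_rot: [0.997, 0.073, -0.002, -0.003]
ft_force: [-1.0, -0.4, -1.5]
width: 0.0561
```

View pics/m5.png

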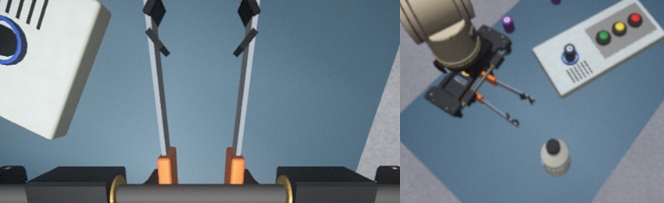

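The tongs are lifted level with the jaws ahead. Rise, turn to yaw −15° and go above the roller.

```bash
python3 -m inch '{"translation":[[0,0.1,0.2],[0,0.3,0.4],[-0.05,0.6,0.5],[-0.08,0.9,0.5],[-0.08,0.9,0.5]],"rot":[[0,0,-0.05],[0,0,-0.14],[0,0,-0.24],[0,0,-0.34],[0,0,-0.39]],"jaw":[56,56,56,56,56]}'
python3 -m inch '{"translation":[[0,0.3,0],[-0.05,0.6,0],[-0.07,1,0],[-0.07,1,0]],"rot":[[0,0,0],[0,0,0],[0,0,0],[0,0,0]],"jaw":[56,56,56,56]}'
python3 -m inch '{"translation":[[0,0.2,0],[0,0.4,0],[0,0.4,0],[0,0.4,0],[0,0.4,0]],"rot":[[0,0,0],[0,0,0],[0,0,0],[0,0,0],[0,0,0]],"jaw":[56,56,56,56,56]}'
python3 - <<'E'
from h import *
s=r.read_state();im=eyes.camera('wrist');cv2.imwrite('pics/w6.png',im)
a=Ro.from_quat(s['eef_rot']).as_matrix();print(s['ee_pos'],a.round(3),s['width'])
c=eyes.calibration('wrist');H=c['hand_eye']
# predicted pixel of jaws mid (tool x .11), jaw height z -> tool z
p=s['ee_pos']+a@np.array([.11,0,0.0]);print('jaw',p)
def pj(X):
    q=np.linalg.inv(H)@np.r_[a.T@(np.array(X)-s['ee_pos']),1];return (q[:2]/q[2]*c['fx']+[c['cx'],c['cy']]).round(1)
print('pix jaw',pj(p),'roller top',pj((.5785,-.0765,.08)),'seat',pj((.579,-.076,.038)))
E
```

```text
time: 10.0
ee_pos: [0.4795, -0.1857, 0.1546]
eef_rot: [0.992, -0.13, -0.002, -0.005]
ft_force: [0.5, 0.0, -0.8]
width: 0.0564
time: 10.4
ee_pos: [0.472, -0.0803, 0.1541]
eef_rot: [0.992, -0.127, -0.003, -0.005]
ft_force: [0.9, 0.4, -0.8]
width: 0.0563
time: 10.9
ee_pos: [0.4718, -0.0414, 0.1538]
eef_rot: [0.992, -0.127, -0.003, -0.005]
ft_force: [-0.1, 0.9, -1.3]
width: 0.0561
[ 0.47181283 -0.04135512  0.15375311] [[ 0.968 -0.252 -0.006]
 [-0.252 -0.968  0.011]
 [-0.008 -0.01  -1.   ]] 0.05611364878712183
jaw [ 0.57825441 -0.06909255  0.15284481]
pix jaw [255.2  33.5] roller top [266.3  60.7] seat [264.6  70.3]
```

View pics/w6.png

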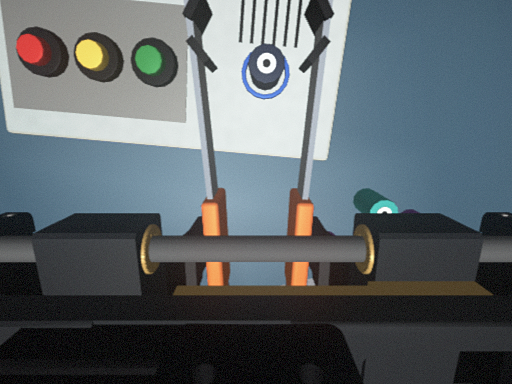

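The roller's hub is at (266,63), and the jaw midpoint is about (258,33), as predicted. The roller needs the jaws about 6 mm towards −y. Descending.

```bash
python3 -m inch '{"translation":[[-0.01,-0.07,0],[-0.01,-0.07,-0.1],[-0.01,-0.07,-0.3],[-0.01,-0.07,-0.4],[-0.01,-0.07,-0.4],[-0.01,-0.07,-0.4]],"rot":[[0,0,0],[0,0,0],[0,0,0],[0,0,0],[0,0,0],[0,0,0]],"jaw":[56,56,56,56,56,56]}'
python3 - <<'E'
from h import *
s=r.read_state();im=eyes.camera('wrist');cv2.imwrite('pics/w7.png',im[:260,100:440])
a=Ro.from_quat(s['eef_rot']).as_matrix();p=s['ee_pos']+a@np.array([.11,0,0.0]);print('jaw',p,s['ee_pos'])
E
```

```text
time: 11.55
ee_pos: [0.4709, -0.0484, 0.1139]
eef_rot: [0.992, -0.127, -0.004, -0.005]
ft_force: [0.5, -0.0, -0.6]
width: 0.0562
jaw [ 0.57734143 -0.0761479   0.11299052] [ 0.47090757 -0.04838146  0.11391635]
```

View pics/w7.png

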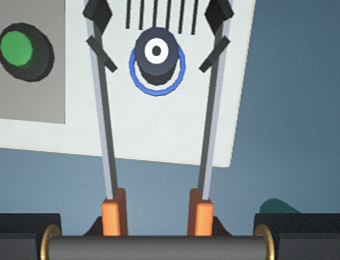

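```bash
python3 - <<'E'
from h import *
s=r.read_state();print(wrist(s,(256,50),.08),wrist(s,(257,33),.115))
E
python3 -m inch '{"translation":[[0,0,-0.1],[0,0,-0.2],[0,0,-0.3],[0,0,-0.4],[0,0,-0.5],[0,0,-0.5],[0,0,-0.5]],"rot":[[0,0,0],[0,0,0],[0,0,0],[0,0,0],[0,0,0],[0,0,0],[0,0,0]],"jaw":[56,56,56,56,56,56,56]}'
python3 - <<'E'
from h import *
s=r.read_state();im=eyes.camera('wrist');cv2.imwrite('pics/w8.png',im[:260,100:440])
E
```

```text
[ 0.57794966 -0.07619171  0.08      ] [ 0.57717533 -0.07700581  0.115     ]
time: 12.3
ee_pos: [0.4711, -0.0483, 0.0641]
eef_rot: [0.992, -0.127, -0.003, -0.005]
ft_force: [-0.2, 0.2, -1.4]
width: 0.0558
```

View pics/w8.png

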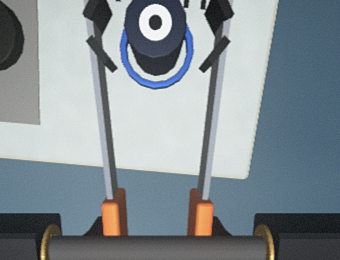

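The roller sits centred between the V pads. Closing.

```bash
python3 -m inch '{"translation":[[0,0,0],[0,0,0],[0,0,0],[0,0,0],[0,0,0],[0,0,0],[0,0,0],[0,0,0],[0,0,0],[0,0,0]],"rot":[[0,0,0],[0,0,0],[0,0,0],[0,0,0],[0,0,0],[0,0,0],[0,0,0],[0,0,0],[0,0,0],[0,0,0]],"jaw":[52,49,46,44,42,40,36,32,32,32]}' 30
```

```text
time: 13.35
ee_pos: [0.4715, -0.0483, 0.0645]
eef_rot: [0.992, -0.127, -0.003, -0.005]
ft_force: [0.6, 0.1, -0.0]
width: 0.0421
```

The opening stopped at 42.1 mm, as expected for jaws closed on the roller. Lifting slowly.

```bash
python3 -m inch '{"translation":[[0,0,0.05],[0,0,0.15],[0,0,0.25],[0,0,0.35],[0,0,0.5],[0,0,0.65],[0,0,0.8],[0,0,0.9],[0,0,0.9],[0,0,0.9]],"rot":[[0,0,0],[0,0,0],[0,0,0],[0,0,0],[0,0,0],[0,0,0],[0,0,0],[0,0,0],[0,0,0],[0,0,0]],"jaw":[32,32,32,32,32,32,32,32,32,32]}'
python3 -m inch '{"translation":[[0,0,0.05],[0,0,0.15],[0,0,0.25],[0,0,0.3],[0,0,0.3],[0,0,0.3],[0,0,0.3]],"rot":[[0,0,0],[0,0,0],[0,0,0],[0,0,0],[0,0,0],[0,0,0],[0,0,0]],"jaw":[32,32,32,32,32,32,32]}'
python3 - <<'E'
from h import *
a=eyes.camera('wrist');b=eyes.camera('scene');cv2.imwrite('pics/m9.png',np.hstack([cv2.resize(a[:260],(400,203)),cv2.resize(b[130:280,130:350],(298,203))]))
E
```

```text
time: 14.35
ee_pos: [0.4714, -0.0484, 0.1544]
eef_rot: [0.992, -0.127, -0.003, -0.005]
ft_force: [-0.1, 0.0, -1.6]
width: 0.0415
time: 15.05
ee_pos: [0.4711, -0.0484, 0.184]
eef_rot: [0.992, -0.127, -0.003, -0.005]
ft_force: [0.6, -0.0, -1.4]
width: 0.0416
```

View pics/m9.png

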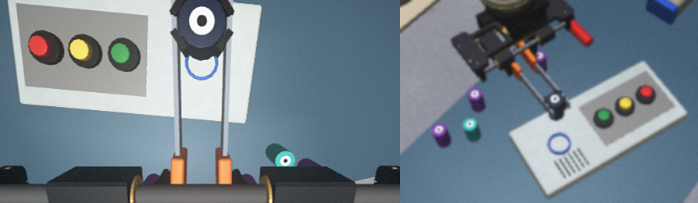

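The roller is held upright in the jaws, the collar is empty and all keys are up. The TCP rose 120 mm, so the foot is about 15 cm up. I'll settle briefly, then hand in.

```bash
python3 -m inch '{"translation":[[0,0,0],[0,0,0],[0,0,0],[0,0,0],[0,0,0]],"rot":[[0,0,0],[0,0,0],[0,0,0],[0,0,0],[0,0,0]],"jaw":[32,32,32,32,32]}' && python3 -c "
from bench import r
print(abs(r.read_state()['joint_vel']).max()); print(r.close_job())"
```

```text
time: 15.65
ee_pos: [0.4711, -0.0484, 0.184]
eef_rot: [0.992, -0.127, -0.003, -0.005]
ft_force: [0.1, -0.5, -1.7]
width: 0.0416
0.0013036745793376147
the job is handed in; nothing more can be done
None
```

I handed the job in at about 15.7 s with the tongs holding the roller upright over the unit. The hand-in gives no verdict, so success rests on the checks below.

- **Keys:** I pressed red, then yellow, each to its stop (13 N and 22 N at the bottom). Green was left alone, and all three keys were up in the last picture.
- **Tongs and roller:** The tongs were lifted by their grips and closed on the roller. The grip opening then read 41.6 mm, against about 42 mm expected.
- **Final pose:** From the arm's rise, the roller's foot is about 150 mm and the tongs about 168 mm above the bench. The last picture shows the collar empty and the robot's fingers well away from the rubber, and the arm was still.
- **Not fully checked:** The bottle, cartridge, pot and screwdriver were not measured again. No move came near them, and no unexpected forces appeared.
- **Odd reading:** The wrist force read 6 N while I closed on the tongs' grips on the bench. It was gone once they were lifted.

No check failed or disagreed.

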